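# Change the pitch on the bench spring winder

### The arm

A 6-joint arm with a two-finger parallel gripper is mounted at the origin on a cart in front of the work surface, level with it; the furniture and walls round the work are solid. World frame = base frame: x ahead of the robot, y to its left, z up, the work surface at z = 0. Lengths are in m, angles in rad, forces in N, time in s.
With the tool pointing down it reaches from about 0.2 to 0.875 m from the base axis. Payload 3.4 kg.
Tool frame: the origin (TCP) lies between the finger pads; the fingertips stand 25 mm ahead of it and the grasp point (between the pads) lies 6 mm ahead of it (r.nose_length is the z of the fingertips in the tool frame, in m); z points along the fingers, x is the direction in which the jaws open and shut, and the axes are right-handed (so a half turn about z gives the same grasp; the last joint's range is limited). The gripper opens to 94 mm and grips with 3 to 60 N. Pads are 16 mm wide; open, the fingers measure 119 mm over their backs; the gripper's body (75 mm by 177 mm) begins 78 mm behind the grasp point.
Start: joints at [0.981, 0.276, 1.505, -0, 1.361, -0.121], TCP at [0.26, 0.513, 0.23] pointing down, gripper open.
Joint ranges: [-2.89, 2.89], [-0.75, 2.08], [0.22, 2.7], [-1.18, 4.32], [0.11, 2.71], [-2.7, 2.7]. Speed limits (rad/s): [2.57, 2.57, 3.14, 3.14, 3.14, 3.14].

### API

Orientations are given as a unit quaternion [w, x, y, z].
In Python, from plant import r, gripper_to, inverse_kinematics, vision, models, telemetry gives the robot as it stands. Calls block until the motion is done:
- r.move_to(position, orientation): joint-space move of the TCP to a pose.
- r.move_l(position, rot=None, vel=0.15, guard=None): straight line of the TCP; rot=None keeps the orientation; vel is the mean speed in m/s. With guard (N) it stops when the force on the tool has changed by that much, and returns True; else False.
- r.movej(angles): joint-space move.
- gripper_to(opening, f_grip=None): finger opening in m; f_grip is the grip in N (None keeps the last); returns when the fingers have stopped.
- r.hold(seconds).
- inverse_kinematics(position, orientation): joint angles nearest the present ones, or None.
- vision.snapshot(name): name is "scene" or "top" or "wrist"; returns the picture (420x560x3 uint8, red, green, blue); there is no depth.
- vision.get_calibration(name): a dict with "fx", "fy", "cx", "cy" (pixels), "D" ([k1, k2, p1, p2, k3] as OpenCV has them; the pictures are not rectified), "position" and "orientation" of the camera in the world. Camera axes: x right, y down, z forward; pixel columns grow to the right and rows downward; lengths in m; the calibration is good to about 2 mm. A picture is of the moment at which its call begins: read the wrist's pose just before it. get_calibration takes no time and is no camera call; for the wrist camera it gives the pose at the moment of the call.
A pose or a line that the arm cannot do raises r.PlanningError and nothing moves.
- r.sign_off(): hands the job in, once; it reports no verdict.
Trained networks look in the newest picture that a camera, given by its name, has taken for a name from the list of things; names that differ only in an ending like _2 or _b are one class to them, and where a whole thing is asked for, a point or a joint stands for the part that bears it (a point fixed in the world has none). Each returns a list of dicts, best first, with "score" (0 to 1); they miss things now and then, are a little off and sometimes report something else, mostly with a low value. They report only what shows in the picture. A call takes as long as a camera call.
- models.boxes_of(thing, camera): "at" ([x, y, z] in m, in world coordinates, good to about 4 mm: the middle of the surface that is visible of it).
- models.regions_of(thing, camera): "pixels" (420x560 bool, what is visible of it).
- models.mark_of(thing, camera): "at" ([x, y, z] in m, in world coordinates, good to about 4 mm: a listed point, or the origin of a listed thing).
Readings, each from a call of its own:
- telemetry.current_t(): time.
- telemetry.current_joints(): joint angles.
- telemetry.current_dq(): joint speeds.
- telemetry.current_joint_efforts(): joint torques, N m.
- telemetry.current_ee_pos(): TCP position.
- telemetry.current_tool_rot(): TCP orientation.
- telemetry.current_wrist_force(): force on the tool from outside, world axes, zero at the start.
- telemetry.current_torque(): the same for the moment, N m.
- telemetry.current_opening(): finger opening in m.
Only numpy, scipy, OpenCV 4.12 (cv2) and the standard library are available. Lean on these libraries where they do the work, as an engineer would, in place of code of your own. Each camera call takes 0.05 s, during which the arm holds its last target.

### The job

The bench spring winder is in its one-dot feed. Push its feed lever with closed fingertips out of that slot, across through neutral and fully home into the slot with the yellow three-dot plate, ready for the next batch of springs. Only push the knob from its sides, gently and without gripping it, forcing it against its stops or pulling it up (that releases reverse), and leave the dish of springs, the side cutters and the thread gauge where they lie.

Things in the scene. Friction and masses are not known exactly. Their poses are not given: they have to be found in the camera images.
- winder: Bench spring winder, fixed to the table: grey headstock 130x130 mm, 116 high, on a bed 150 (x) by 345 mm from y = +75 to -270; black motor behind, to x = +155, 110 high; the rest at most 102 high. Origin on the table under the lever's pivot, in the middle of the headstock; x points to its far side, y to its left, z up. The lever's pivot is 55 mm above it.
- gate (a point): Middle of the H opening in the flat gate plate on the headstock, at the plate's top, 122 mm above the winder's origin (same axes). Slots 11 mm wide for the 8 mm lever rod: left and right columns at y = +15 and -15 mm, x = -20 to +20, joined at x = 0 by the neutral channel. Legend plates at the slot ends (x = +-37): near left white, one dot; far left red (reverse); right: blue and yellow.
- knob (a point): Centre of the lever's black ball knob, 32 mm in diameter, 165 mm from the pivot, on a 14 mm thick sleeve. At sideways angle c and fore-and-aft angle a it lies at x = 165 sin a, y = -165 cos a sin c, z = 55 + 165 cos a cos c (mm, in the winder's frame).
- lever_cross (a joint): Feed lever's sideways angle (rad), about the winder's x axis: 0 upright in the middle, positive leans to the right (-y). About -0.24 in the left column, +0.24 in the right. The lever has friction only (2 to 3 N at the knob) and stays where it is left; it weighs little, and pressing it on over its stops with 45 N counts as forcing.
- lever_shift (a joint): Feed lever's fore-and-aft angle (rad), about the winder's y axis: 0 in the neutral channel, positive leans to the far side (+x). About +0.24 fully home in a far slot, -0.24 in a near slot. Starts in the near left (one-dot) slot.
- lever_grip (a joint): Spring-down grip of the lever: 0 resting down, grows (m, up to 0.012) when the knob is pulled up along the lever; it takes some 12 N to start it. Stays at 0 here.
- lockout (a point): Point midway between two steel lugs (15 mm high) that guard the far left slot (reverse). They stop the square collar at the foot of the lever's sleeve about 2 mm past neutral (shift angle about +0.03), so a lever pushed out of the one-dot slot (near left) meets a solid stop in neutral. Only with the knob pulled up would it go on into reverse.
- plate_three: The yellow legend plate with three dots, 20 x 22 x 1 mm, lying on the gate plate beyond the end of the slot it names (far right or near right); origin at its centre underside. This slot is the goal.
- plate_two: The blue legend plate with two dots, same size, at the other slot of the right column.
- spring_dish: Black round dish with springs, 92 mm in diameter, 24 mm high, loose, behind the bed of the winder; origin at the centre of its underside. Leave alone.
- cutters: Side cutters with red handles, 126 mm long, 43 mm wide, 12 mm high, loose, lying in front of the bed; origin under the centre. Leave alone.
- gauge: Thread gauge, a small square steel bar with a thinner round end, 95 mm long, 16 wide, 6 high, loose, lying in front of the headstock; origin under its centre. Leave alone.

How it is judged:
On the way, in this order (a step that is already met when the one before it is completed fails the run):
1. the lever is out of the one-dot slot, in neutral in the left column (value of joint lever_shift above -0.06 rad and value of joint lever_cross below -0.15 rad).
2. the lever is across, in neutral in the right column (value of joint lever_cross above 0.17 rad and value of joint lever_shift between -0.1 and 0.1 rad).
At the end, for the whole second after the job is handed in: The lever stands in the right column (sideways angle over 0.19 rad) and home in the slot with the yellow three-dot plate (fore-and-aft angle beyond 0.19 of about 0.24 rad, toward that plate), its grip down (under 3 mm); the dish, cutters and gauge lie still within 20 mm of where they were (value of joint lever_cross above 0.19 rad and ((x of plate_three in the frame of winder above 0 m and value of joint lever_shift above 0.19 rad) or (x of plate_three in the frame of winder below 0 m and value of joint lever_shift below -0.19 rad)) and value of joint lever_grip below 0.003 m and linear speed of each of spring_dish, cutters, gauge below 0.02 m/s and distance of each of spring_dish, cutters, gauge from where it was at the start of the episode below 0.02 m); the robot touches nothing.
It fails at once if the knob is pulled up (over 5 mm): the reverse lock-out is released (value of joint lever_grip above 0.005 m).
It fails at once if the lever is gripped hard or forced: the fingers press on the winder or its lever with over 45 N (contact force between the fingers and winder above 45 N).
It fails at once if the lever is forced into reverse (value of joint lever_cross below -0.1 rad and value of joint lever_shift above 0.1 rad).
It fails at once if the dish of springs, the side cutters or the thread gauge is moved (or lifted) by over 20 mm (distance of any of spring_dish, cutters, gauge from where it was at the start of the episode above 0.02 m).
It also fails if it takes over 48 s, if anything falls off the work surface, if the arm or the gripper's body presses on something with over 40 N, if the wrist force passes 120 N, or if a joint passes its speed limit or range.

## Working session

There is one attempt and no reset: what is moved stays moved. The work goes in short steps, each a Python script; the robot and the scene stay as the last script left them, time stands still between calls to the robot, and variables do not carry over. Pictures are saved under pics/ and viewed, and the job is handed in when it is done.

```bash
mkdir -p pics; ls; python3 - <<'E'
from plant import r, vision, models, telemetry
import cv2, numpy as np
for c in ["scene","top"]:
    im=vision.snapshot(c); cv2.imwrite(f"pics/{c}0.png",im[:,:,::-1])
    for t in ["winder","gate","knob","plate_three","plate_two","lockout"]:
        d=models.mark_of(t,c)[:2]
        print(c,t,[(np.round(x["at"],4).tolist(),round(x["score"],2)) for x in d])
    print(vision.get_calibration(c)["position"])
print(telemetry.current_t(), r.nose_length, telemetry.current_tool_rot())
E
```

```text
pics
scene winder [([0.5183, -0.2025, -0.0003], 0.62)]
scene gate [([0.521, -0.2046, 0.1192], 0.78), ([0.6558, -0.2859, 0.0005], 0.71)]
scene knob []
scene plate_three [([0.5536, -0.2092, 0.1213], 0.63), ([0.5145, -0.2022, 0.0004], 0.39)]
scene plate_two [([0.4835, -0.2218, 0.1243], 0.66)]
scene lockout [([0.5273, -0.1799, 0.1323], 0.78), ([0.4853, -0.1651, 0.2106], 0.19)]
[-0.09973291 -0.6842555   0.67729912]
top winder [([0.5167, -0.2041, -0.0019], 0.72)]
top gate [([0.5147, -0.2013, 0.1217], 0.94)]
top knob [([0.485, -0.1619, 0.215], 0.75), ([0.5582, -0.2121, 0.1195], 0.48)]
top plate_three [([0.5585, -0.211, 0.1253], 0.53)]
top plate_two [([0.4814, -0.2198, 0.1221], 0.58), ([0.5177, -0.198, -0.0014], 0.55)]
top lockout [([0.5321, -0.1821, 0.1301], 0.94)]
[ 0.33180478 -0.33442791  1.16675745]
0.7 0.025 [-3.05352228e-05  8.51995408e-01  5.23549252e-01  7.37366952e-05]
```

View pics/scene0.png

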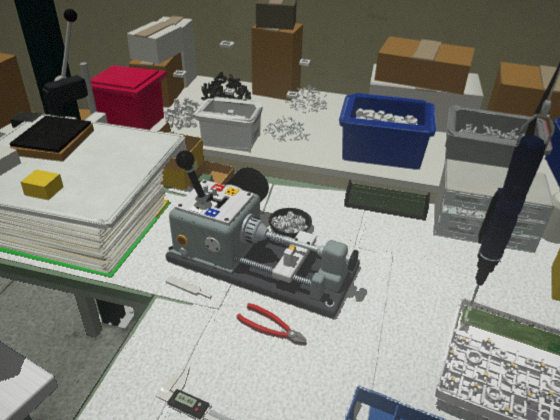

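View pics/top0.png

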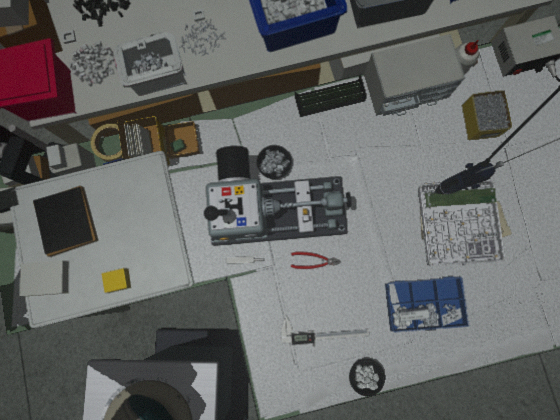

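```bash
cat > h.py <<'E'
import numpy as np, cv2
from scipy.spatial.transform import Rotation as R
from plant import r, vision, models, telemetry, inverse_kinematics, gripper_to
def qR(q): return R.from_quat(np.array(q)[[1,2,3,0]]).as_matrix()
def project(P,c):
    M=qR(c["orientation"]); p=(np.atleast_2d(P)-c["position"])@M
    K=np.array([[c["fx"],0,c["cx"]],[0,c["fy"],c["cy"]],[0,0,1]])
    return cv2.projectPoints(p.reshape(-1,1,3),np.zeros(3),np.zeros(3),K,np.array(c["D"],float))[0].reshape(-1,2)
def ray(uv,c,z):
    K=np.array([[c["fx"],0,c["cx"]],[0,c["fy"],c["cy"]],[0,0,1]])
    n=cv2.undistortPoints(np.array(uv,float).reshape(-1,1,2),K,np.array(c["D"],float)).reshape(-1,2)
    d=np.c_[n,np.ones(len(n))]@qR(c["orientation"]).T
    p=np.array(c["position"]); return p+d*((z-p[2])/d[:,2:])
def knobw(c,a): return np.array([.165*np.sin(a),-.165*np.cos(a)*np.sin(c),.055+.165*np.cos(a)*np.cos(c)])
E
python3 - <<'E'
from h import *
im=cv2.imread("pics/top0.png"); cv2.imwrite("pics/top0z.png",cv2.resize(im[140:255,190:370],None,fx=4.4,fy=4.4,interpolation=cv2.INTER_CUBIC))
im=cv2.imread("pics/scene0.png"); cv2.imwrite("pics/scene0z.png",cv2.resize(im[140:320,150:370],None,fx=3.3,fy=3.3,interpolation=cv2.INTER_CUBIC))
E
```

```text
(no output)
```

View pics/top0z.png

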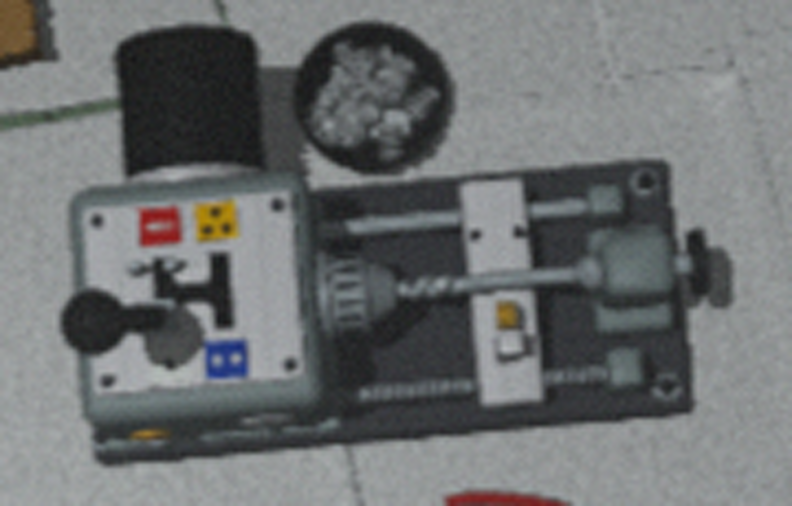

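View pics/scene0z.png

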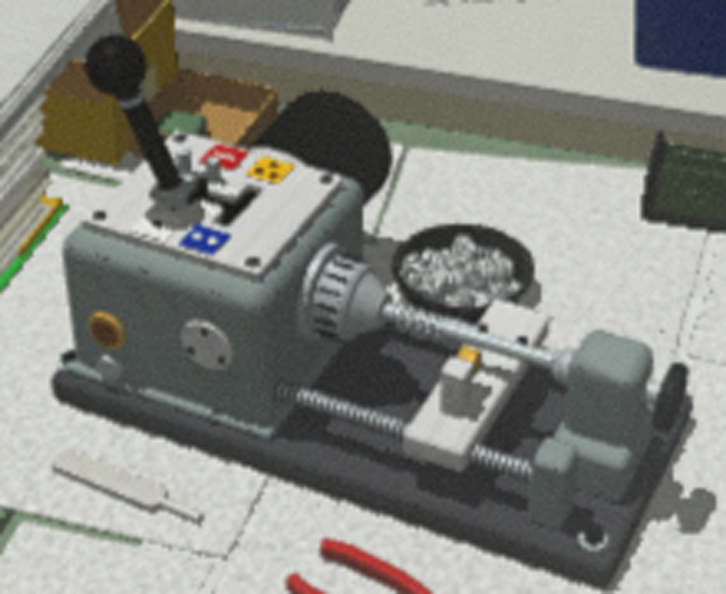

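```bash
python3 - <<'E'
from h import *
from scipy.optimize import least_squares
ct=vision.get_calibration("top"); cs=vision.get_calibration("scene")
tz=lambda u,v:(190+(u+.5)/4.4-.5,140+(v+.5)/4.4-.5)
sz=lambda u,v:(150+(u+.5)/3.3-.5,140+(v+.5)/3.3-.5)
W=np.array([[.037,.015,.123],[.037,-.015,.123],[-.037,-.015,.123],knobw(-.24,-.24)])
T=np.array([tz(160,227),tz(216,221),tz(226,360),tz(93,322)])
S=np.array([sz(223,157),sz(269,170),sz(205,239),sz(115,65)])
scr=ray([tz(97,220),tz(278,205),tz(291,364),tz(108,381)],ct,.122)
print("screws",scr.round(4).tolist(),scr.mean(0), np.degrees(np.arctan2(*(scr[0]-scr[3])[[1,0]])),np.degrees(np.arctan2(*-(scr[1]-scr[0])[[0,1]]*[-1,1])))
def f(p,which):
    Rz=R.from_euler('z',p[2]).as_matrix(); X=W@Rz.T+[p[0],p[1],0]
    o=[]
    if 't' in which:o.append(project(X,ct)-T)
    if 's' in which:o.append(project(X,cs)-S)
    return np.concatenate(o).ravel()
for w in ['t','s','ts']:
    s=least_squares(f,[.516,-.2025,.05],args=(w,)); print(w,s.x.round(4),np.degrees(s.x[2]),s.fun.round(1))
x=s.x; Rz=R.from_euler('z',x[2]).as_matrix()
for c,a in [(-.24,-.24),(-.24,0),(.24,0),(.24,.24)]: print((Rz@knobw(c,a)+[x[0],x[1],0]).round(4))
E
```

```text
screws [[0.5543, -0.1497, 0.122], [0.5637, -0.2454, 0.122], [0.4787, -0.2545, 0.122], [0.4685, -0.159, 0.122]] [ 0.5163068  -0.20216277  0.122     ] 6.192777548434792 5.573120875163393
t [ 0.5188 -0.2014  0.0357] 2.046981289857444 [ 0.8 -1.9  0.9 -0.8 -1.2 -0.9 -0.5  3.3]
s [ 0.5191 -0.1997  0.0861] 4.930622654133763 [ 1.5 -1.2  1.2 -1.1  0.2 -1.2 -2.6  3.1]
ts [ 0.5188 -0.2005  0.0603] 3.4575368504647668 [ 0.  -1.7  0.2 -0.9 -1.2 -1.1 -0.5  3.7  2.3 -0.9  1.8 -0.6 -0.1 -1.
 -2.5  3. ]
[ 0.4774 -0.1649  0.2107]
[ 0.5164 -0.1614  0.2153]
[ 0.5212 -0.2397  0.2153]
[ 0.5602 -0.2362  0.2107]
```

```bash
python3 - <<'E'
from h import *
from scipy.optimize import least_squares
ct=vision.get_calibration("top"); cs=vision.get_calibration("scene")
tz=lambda u,v:(190+(u+.5)/4.4-.5,140+(v+.5)/4.4-.5)
sz=lambda u,v:(150+(u+.5)/3.3-.5,140+(v+.5)/3.3-.5)
W=np.array([[.037,.015,.123],[.037,-.015,.123],[-.037,-.015,.123],[.0425,.048,.122],[.0425,-.048,.122],[-.0425,-.048,.122],[-.0425,.048,.122]])
T=np.array([tz(160,227),tz(216,221),tz(226,360),tz(97,220),tz(278,205),tz(291,364),tz(108,381)])
S=np.array([sz(223,157),sz(269,170),sz(205,239),sz(179,138),sz(327,179),sz(253,262),sz(99,215)])
def f(p,which):
    Rz=R.from_euler('z',p[2]).as_matrix(); w=W.copy(); w[3:,:2]*=[p[3],p[4]]; X=w@Rz.T+[p[0],p[1],0]
    o=[]
    if 't' in which:o.append(project(X,ct)-T)
    if 's' in which:o.append(project(X,cs)-S)
    return np.concatenate(o).ravel()
for w in ['t','s','ts']:
    s=least_squares(f,[.516,-.2025,.05,1,1],args=(w,)); print(w,s.x.round(4),np.degrees(s.x[2]),s.fun.round(1))
x=s.x; Rz=R.from_euler('z',x[2]).as_matrix()
g=lambda P:np.concatenate([project(P,ct)[0]-tz(93,322),project(P,cs)[0]-sz(115,65)])
k=least_squares(g,[.48,-.16,.21]); print("knob",k.x,k.fun, Rz.T@(k.x-[x[0],x[1],0]))
kk=least_squares(lambda q:g(Rz@knobw(*q)+[x[0],x[1],0]),[-.24,-.24]);print(kk.x,kk.fun)
np.save("pose.npy",x[:3])
for c,a in [(-.24,-.24),(-.24,0),(.24,0),(.24,.24)]: print((Rz@knobw(c,a)+[x[0],x[1],0]).round(4))
E
```

```text
t [ 0.516  -0.2021  0.104   1.0105  1.0013] 5.960769958516723 [-0.  -0.2  0.1  0.   0.1 -0.2  0.   0.2 -0.  -0.  -0.1  0.2 -0.1  0.1]
s [ 0.5158 -0.2002  0.1072  1.0109  1.0111] 6.1445747830487605 [ 0.2 -0.3  0.1 -0.3 -0.2 -0.1  0.   0.1 -0.2  0.2  0.1  0.2 -0.1  0.3]
ts [ 0.5157 -0.2011  0.1059  1.0104  1.0063] 6.069995760419181 [-0.5 -0.1 -0.4  0.1 -0.3 -0.1 -0.5  0.4 -0.4  0.1 -0.4  0.3 -0.6  0.2
  0.6 -0.1  0.5 -0.2  0.1  0.1  0.5  0.3  0.1  0.3  0.4  0.3  0.4  0.5]
knob [ 0.48451098 -0.16544467  0.21316043] [-0.24767737  0.20159364  0.25964948 -0.01740144] [-0.02723564  0.03872989  0.21316043]
[-0.24049365 -0.16548139] [-0.25716815  0.18457066  0.26578907  0.0120836 ]
[ 0.4727 -0.1673  0.2107]
[ 0.5115 -0.1621  0.2153]
[ 0.5198 -0.2401  0.2153]
[ 0.5587 -0.2348  0.2107]
```

```bash
python3 - <<'E'
from h import *
from scipy.optimize import least_squares
ct=vision.get_calibration("top"); cs=vision.get_calibration("scene")
# yellow block ; stack corner right-near (top: 190,293?) ; stack right-far (top 165,153; scene 187,137)
for n,t,s in [("yellow",(116,280),(43,184)),("stack far right top",(165,154),(186,138)),("black book right far",(88,188),(92,122))]:
    k=least_squares(lambda P:np.concatenate([project(P,ct)[0]-t,project(P,cs)[0]-s]),[.4,.1,.2]); print(n,k.x.round(3),k.fun.round(1))
x,y,th=np.load("pose.npy")
print(project([x,y,0],ct), telemetry.current_ee_pos())
for jaw in (0,90,-90):
  Rt=R.from_euler('z',th+np.radians(jaw))*R.from_euler('x',np.pi)
  q=Rt.as_quat()[[3,0,1,2]]
  P=R.from_euler('z',th).as_matrix()@[-.06,.04,0]+[x,y,.4]
  print(jaw,q.round(3),inverse_kinematics(P,q))
print(vision.get_calibration("wrist")["position"])
E
```

```text
yellow [0.343 0.04  0.169] [ 0.1 -0.1 -0.2  0. ]
stack far right top [ 0.63  -0.045  0.152] [ 0.2 -0.1 -0.2  0. ]
black book right far [0.537 0.114 0.186] [-1.7  1.7  2.2 -0.1]
[[238.86062528 214.50443323]] [0.25981575 0.51299198 0.2305195 ]
0 [0.    0.999 0.053 0.   ] [-4.99834169e-01  8.18208553e-02  1.34429979e+00 -4.44089210e-16
  1.71547200e+00 -6.05775580e-01]
90 [0.    0.669 0.744 0.   ] [-0.49983417  0.08182086  1.34429979  0.          1.715472   -2.17657191]
-90 [ 0.     0.744 -0.669 -0.   ] [-4.99834169e-01  8.18208553e-02  1.34429979e+00 -4.44089210e-16
  1.71547200e+00  9.65020746e-01]
[0.19395021 0.54622529 0.38419575]
```

```bash
cat >> h.py <<'E'
x0,y0,th=np.load("pose.npy")
Rz=R.from_euler('z',th).as_matrix()
Q=(R.from_euler('z',th)*R.from_euler('x',np.pi)).as_quat()[[3,0,1,2]]
def w2(p): return Rz@np.array(p,float)+[x0,y0,0]
def eew(): return (Rz.T@(np.array(telemetry.current_ee_pos())-[x0,y0,0])).round(4)
def line(p,vel=.1,guard=None):
    g=r.move_l(w2(p),rot=None,vel=vel,guard=guard)
    print("at",eew(),"guard",g,"F",(Rz.T@np.array(telemetry.current_wrist_force())).round(1),"t",round(telemetry.current_t(),2))
def look(tag):
    for c,(a,b,e,d,s) in {"top":(160,240,200,300,4),"scene":(130,230,150,280,4)}.items():
        im=vision.snapshot(c); 
        m=models.mark_of("knob",c)[:1]; print(c,[( (Rz.T@(np.array(k["at"])-[x0,y0,0])).round(4),round(k["score"],2)) for k in m])
        cv2.imwrite(f"pics/{c}_{tag}.png",cv2.resize(im[a:b,e:d,::-1],None,fx=s,fy=s,interpolation=cv2.INTER_CUBIC))
E
python3 - <<'E'
from h import *
gripper_to(0.0,5)
r.move_l([.26,.513,.42],vel=.25)
r.move_to(w2([-.09,.039,.40]),Q)
line([-.09,.039,.228],vel=.15)
look("pre")
line([-.0295,.0385,.228],vel=.04,guard=12)
look("a")
E
```

```text
at [-0.0895  0.0387  0.2288] guard False F [ 0.4 -0.4 -0. ] t 6.83
top [(array([-0.0256,  0.0412,  0.2141]), 0.62)]
scene [(array([-0.0286,  0.0398,  0.2098]), 0.71)]
at [-0.0296  0.0385  0.228 ] guard False F [-3.5  1.4  2.5] t 8.69
top [(array([-0.0011,  0.0393,  0.2191]), 0.52)]
scene [(array([-0.0035,  0.0383,  0.2131]), 0.56)]
```

View pics/top_a.png

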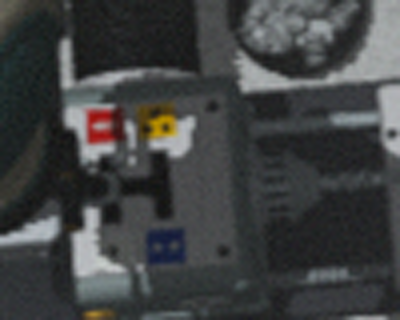

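View pics/scene_a.png

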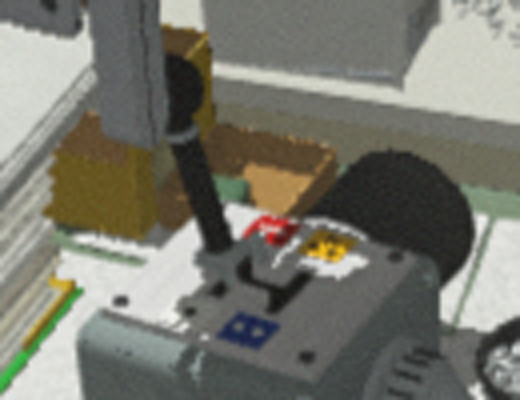

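```bash
python3 - <<'E'
from h import *
line([-.06,.0385,.228])
line([-.06,.09,.228],.15)
line([-.001,.09,.228],.15)
look("b0")
line([-.001,-.0145,.228],vel=.04,guard=12)
look("b")
E
```

```text
at [-0.0597  0.0382  0.2283] guard False F [-0.5 -0.2 -0.1] t 9.35
at [-0.0594  0.0898  0.2282] guard False F [ 0.5  0.6 -0.4] t 9.84
at [-0.0015  0.0897  0.2275] guard False F [ 0.2  1.3 -0.6] t 10.38
top [(array([-0.001 ,  0.0411,  0.2173]), 0.58)]
scene [(array([-0.0053,  0.0383,  0.2136]), 0.56)]
at [-0.001  -0.0144  0.2281] guard False F [-0.4  2.3 -1.7] t 13.35
top [(array([-0.0025, -0.0361,  0.2187]), 0.59)]
scene [(array([-0.0038, -0.0389,  0.2143]), 0.63)]
```

```bash
python3 - <<'E'
from h import *
line([-.001,.02,.228])
line([-.06,.02,.228],.15)
line([-.06,-.0385,.228],.15)
look("c0")
line([.0115,-.0385,.228],vel=.04,guard=12)
look("c")
E
```

```text
at [-0.0008  0.0204  0.2284] guard False F [-0.2 -0.9 -0.3] t 14.04
at [-0.0594  0.0194  0.2284] guard False F [-0.5 -0.   0.1] t 14.58
at [-0.0599 -0.0383  0.2275] guard False F [-0.4  1.1 -0.1] t 15.12
top []
scene [(array([-0.0063, -0.0378,  0.2119]), 0.72)]
at [ 0.0113 -0.0382  0.228 ] guard False F [-3.9  0.6 -2.5] t 17.26
top []
scene [(array([ 0.0377, -0.0375,  0.2082]), 0.74)]
```

View pics/scene_c.png

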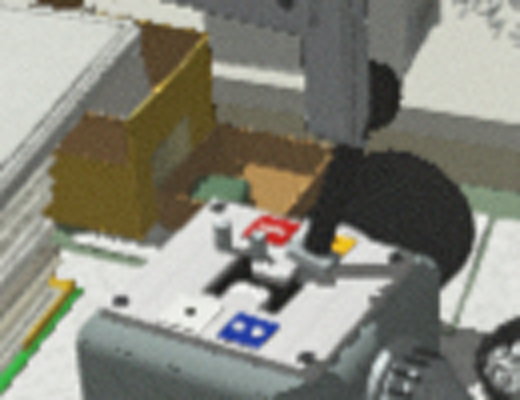

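```bash
python3 - <<'E'
from h import *
line([.0145,-.0385,.228],vel=.015,guard=9)
line([-.06,-.0385,.228],.1)
line([-.1,.0,.38],.2)
r.move_to([.26,.35,.4],Q)
look("d")
from scipy.optimize import least_squares
for t in ["spring_dish","cutters","gauge"]:
    print(t,[(np.round(k["at"],3).tolist(),round(k["score"],2)) for k in models.mark_of(t,"top")[:1]])
E
```

```text
at [ 0.0134 -0.0383  0.2279] guard False F [-5.9  0.2 -0.2] t 17.81
at [-0.0594 -0.0388  0.2282] guard False F [ 0.6 -0.5  0.2] t 18.7
at [-1.000e-01  1.000e-04  3.789e-01] guard False F [ 1.7 -0.8 -0.9] t 19.66
top [(array([ 0.0353, -0.0161,  0.1225]), 0.74)]
scene [(array([ 0.0397, -0.0369,  0.2098]), 0.91)]
spring_dish [([0.511, -0.203, 0.122], 0.63)]
cutters []
gauge [([0.402, -0.216, 0.0], 0.55)]
```

View pics/top_d.png

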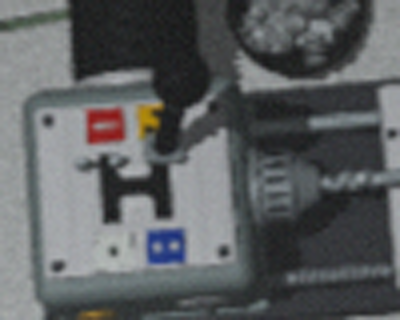

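View pics/scene_d.png

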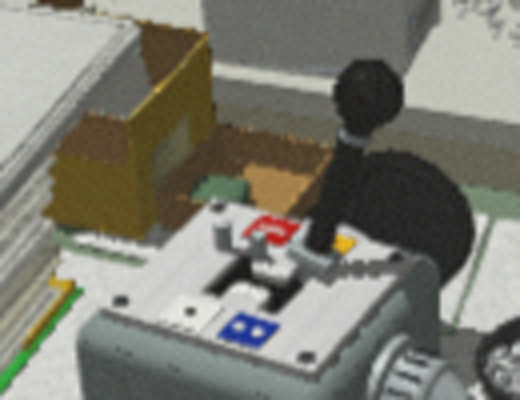

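```bash
python3 - <<'E'
from h import *
from scipy.optimize import least_squares
ct=vision.get_calibration("top"); cs=vision.get_calibration("scene")
g=lambda P:np.concatenate([project(P,ct)[0]-[245.1,178.9],project(P,cs)[0]-[241.6,153.1]])
kk=least_squares(lambda q:g(w2(knobw(*q))),[.24,.2]);print(kk.x,kk.fun)
im=vision.snapshot("top"); a=cv2.imread("pics/top0.png")[:,:,::-1]
d=cv2.absdiff(im,np.ascontiguousarray(a)); print(d[250:275,220:345].mean(),d[140:182,262:295].mean(), d[290:340,280:370].mean())
E
```

```text
[0.24114735 0.24119707] [-0.53756553  0.39423171  0.5555875  -0.06733128]
2.54752 2.81986531986532 2.5507407407407405
```

The lever is home at about (0.241, 0.241) rad, and the loose items look unchanged (image differences are at noise level).

```bash
python3 - <<'E'
from h import *
r.sign_off()
print(telemetry.current_t())
E
```

```text
the job is handed in; nothing more can be done
the job is handed in; nothing more can be done
```

The lever is home in the yellow three-dot slot, which turned out to be the far right one, and the job is handed in. I pushed the knob with closed fingertips in three strokes: out of the one-dot slot to neutral, across to the right column, then fully home.

- **Forces:** The wrist force read at most about 6 N after any stroke, and no force guard tripped. I did not measure the contact force at the fingers themselves.
- **Lever position:** My last fit, from both cameras, gave sideways 0.241 rad and fore-and-aft 0.241 rad. The task needs 0.19 on each. The grip joint has no reading; the knob height and that fit agree with it being down.
- **Loose items:** The top picture around the dish, cutters and gauge matches the starting picture to within image noise.
- **Networks that disagreed:** In the top view at the end, the network for the knob marked a spot on the gate plate near the yellow legend. The one for the dish marked the gate, and the one for the cutters found nothing. I used my own knob fit and the picture comparison instead.
- **Time:** The last clock reading was 19.7 s, with only one more move and a few camera calls after it; the limit is 48 s.

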